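# Dock the cone housing's pallet behind the drop catch

### The arm

A 7-joint arm with a two-finger parallel gripper is mounted at the origin on the work surface. World frame = base frame: x ahead of the robot, y to its left, z up, the work surface at z = 0. Lengths are in m, angles in rad, forces in N, time in s.
With the tool pointing down it reaches from about 0.35 to 0.9 m from the base axis. Payload 8.1 kg.
Tool frame: the origin (TCP) lies at the very end of the fingers, on their centre line; the grasp point (between the pads) lies 19 mm behind it; z points along the fingers, y is the line along which they close (so a half turn about z gives the same grasp; the last joint's range is limited). The gripper opens to 92 mm and grips with 3 to 60 N. Pads are 19 mm wide; open, the fingers measure 130 mm over their backs; the gripper's body (75 mm by 190 mm) begins 47 mm behind the grasp point.
Start: joints at [1.032, 0.434, 0.025, 1.573, -0.012, 1.134, -0.075], TCP at [0.264, -0.567, 0.227] pointing down, gripper open.
Joint ranges: [-2.62, 2.62], [-0.44, 2.09], [-1.27, 1.32], [0.08, 2.57], [-1.32, 4.46], [0.12, 2], [-2.74, 2.74]. Speed limits (rad/s): [2.22, 2.22, 3.01, 3.01, 3.14, 3.14, 3.14].

### API

Orientations are given as a rotation vector (axis times angle).
In Python, from cell import arm gives the robot as it stands.
- The arm moves only by the tool jog_arm, never from a script. Its argument "rows" is a list of rows, each a list of 3 entries, a list of its own where there are three numbers: the shift along the world's x, y, z in cm, then the turn, a rotation vector about the world's x, y, z in degrees, then the opening, from 0 (shut) to 1 (fully open). A call has 1 to 8 rows; each row is the pose to reach, as a shift and turn from the pose commanded when the call began; what a row does not reach only later rows make up. A row lasts 1/8 s, in which the tool goes at most 62.5 mm and 10.7 degrees, less where a joint would pass 70% of its speed; a pose out of reach is approached as far as the arm can. A call with a gripper value outside its range is refused whole. The fingers move at their own pace and stop on an object; "newtons" is the grip in N (left out, the last holds). Time passes only in rows, so rows that repeat a pose let the fingers close. It gives the time, the measured TCP pose, the force, the opening and the grip force at its end, in the units of the state.
- arm.observe(): the state, without advancing time (a new reading comes with each control period).
- arm.get_image(name): name is "scene" or "top" or "wrist"; returns a dict with "img" (480x640x3 uint8, red, green, blue), "depth" (480x640 float32, m along the optical axis (not along the pixel's ray), 0 where there is no reading), "fx", "fy", "cx", "cy" (pixels), "rvec" (rotation vector, rad) and "tvec" (3), from world to camera coordinates, as OpenCV has them; the wrist camera has in their place "mount" (4x4, takes a point from camera to tool coordinates, whose origin is the TCP and whose axes are the flange's). Camera axes: x right, y down, z forward; pixel columns grow to the right and rows downward; lengths in m; the calibration is good to about 2 mm. A picture is of the moment at which its call begins: read the wrist's pose just before it.
- arm.sign_off(): hands the job in; it is judged then, once.
The state is a dict: "clock": time; "joints": joint angles; "dq": joint speeds; "joint_efforts": joint torques, N m; "position": TCP position; "ee_rot": TCP orientation; "force": force on the tool from outside, world axes, zero at the start; "ft_torque": the same for the moment, N m; "width": opening from 0.0 (shut) to 1.0 (fully open); "gripper_force": force on a finger pad.
Only numpy, scipy, OpenCV 4.12 (cv2) and the standard library are available. Lean on these libraries where they do the work, as an engineer would, in place of code of your own. Each camera call takes 0.05 s, during which the arm holds its last target. There are 200 camera calls.

### The job

Take the plywood pallet that carries the tall cone-shaped housing by the housing's neck, keep it upright, and slide it through the flared mouth of the aluminium bench dock so that the pallet's own leading edge lifts the hinged steel catch. Push it fully home to the end stop so that the catch drops down behind it, then let go. Do not touch the catch with the robot, and leave the other pallet, with the low drum, where it is.

Things in the scene. Friction and masses are not known exactly. Their poses are not given: they have to be found in the camera images.
- cone_neck (a point): Centre of the upright neck (42 mm diameter, 40 mm tall, the place to grip) on the tall grey cone screwed to the middle of a loose square plywood pallet, 120 x 120 x 25 mm, about 0.4 kg in all. It lies 105 mm above the pallet's underside; below the neck the cone widens to 68 mm. x, y axes square to the pallet's sides, z up; the four sides are alike, any may lead.
- dock: Fixed aluminium U-dock without floor. Origin on the bench under the middle of a pallet fully home; pallets slide in along its +y. Rails 134 mm apart from y = -135 mm; mouth flares to 180 mm at y = -165; end stop at +60. Lips (underside 34 mm up) cover the sides beyond y = -4, so slide in, not from above. Highest part: a 50 mm post, x = 69 to 79, y = -127.
- catch (a joint): Angle (rad) of the 20 mm wide, 60 g steel catch over x = 46 to 66 mm of the dock; hinge at y = -127, 38 mm up. It slopes down to +y; 0 = down by its weight, tip 5 mm above the bench, blocking face at y = -82; grows as lifted. A pallet meets it with its middle at y = -170, lifts it to about 0.45, and it falls behind once the middle is past -12.
- drum_centre (a point): Point 35 mm above the bench, on the axis of the other pallet: the same 120 x 120 x 25 mm plywood square, but with a low flat drum, 68 mm diameter, 69 mm total height. Loose; a bystander to be left where it is.
Not all that is in view belongs to the job. Leave any red or turquoise look-alike of the part that bears cone_neck alone.

How it is judged:
By the outcome, as a careful person would: the job done as asked, in the order asked, and still so for the second after the job is handed in, with the robot touching nothing.
It also fails if it takes over 43 s, if anything falls off the work surface, if the arm or the gripper's body presses on something with over 40 N, if the wrist force passes 120 N, or if a joint passes its speed limit or range.

## Working session

There is one attempt and no reset: what is moved stays moved. The work goes in short steps, Python scripts to look and compute and a tool call to move; the robot and the scene stay as the last step left them, time stands still between calls to the robot, and variables do not carry over. Pictures are saved under pics/ and viewed, at most 10 in all, crops included, and the job is handed in when it is done.

Besides the shell and the picture viewer there is one more tool, called after "Emit:" as name(argument=value, ...), one argument or row to a line, values as JSON. jog_arm: Moves the arm, as the interface text tells. Its arguments: {"type":"object","properties":{"rows":{"type":"array","items":{"type":"array"}},"newtons":{"type":"number"}},"required":["rows"]}

```bash
mkdir -p pics
cat > h.py <<'E'
import numpy as np, cv2
from cell import arm
def cloud(d):
    v,u=np.mgrid[:480,:640]; z=d["depth"]
    c=np.stack([(u-d["cx"])/d["fx"]*z,(v-d["cy"])/d["fy"]*z,z],-1)
    R=cv2.Rodrigues(np.array(d["rvec"],float))[0]
    w=(c-np.array(d["tvec"]).ravel())@R
    w[z==0]=np.nan
    return w
E
python3 - <<'E'
from h import *
s=arm.observe();print(s)
for n in("scene","top"):
    d=arm.get_image(n);cv2.imwrite(f"pics/{n}1.png",d["img"][...,::-1])
    w=cloud(d);np.savez(f"{n}1.npz",w=w,img=d["img"]);print(n,w[240,320],w[100,320],w[240,100],d["fx"])
E
```

```text
{'clock': 0.0, 'joints': array([ 1.03238486,  0.43520343,  0.02496557,  1.57409797, -0.01157357,
        1.13398036, -0.07507411]), 'dq': array([ 0.00047306, -0.00106359, -0.00070341,  0.00263144,  0.00210585,
       -0.00124008,  0.00020065]), 'joint_efforts': array([ 1.12984999e-03, -6.67850661e+01,  9.85504277e-01, -3.14458001e+01,
       -6.05729758e-02,  4.28267370e-02,  1.73773769e-04]), 'position': array([ 0.26357219, -0.56614758,  0.2259567 ]), 'ee_rot': array([-3.06587958e+00, -6.78809682e-01,  7.68066088e-04]), 'force': array([ 0.42320162, -0.61704322,  0.36595081]), 'ft_torque': array([0.01275139, 0.03162151, 0.00795358]), 'gripper_force': 0.0, 'width': 0.9998300189673558}
scene [ 0.44971552 -0.15623355  0.02277362] [ 0.07141462 -0.70386846  0.00076457] [ 0.90906588 -0.4905299   0.00504206] 469.03555194606645
top [ 0.44625362 -0.10256581 -0.000468  ] [ 7.87057957e-01 -1.00825375e-01  1.30595689e-04] [0.44364749 0.38829723 0.00225437] 440.27715657805595
```

View pics/scene1.png

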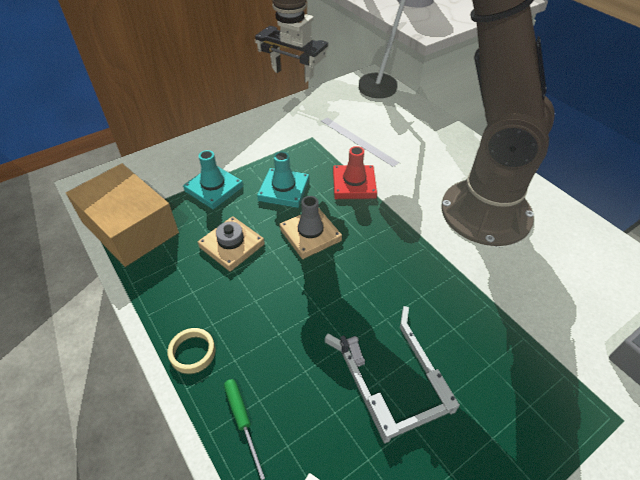

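View pics/top1.png

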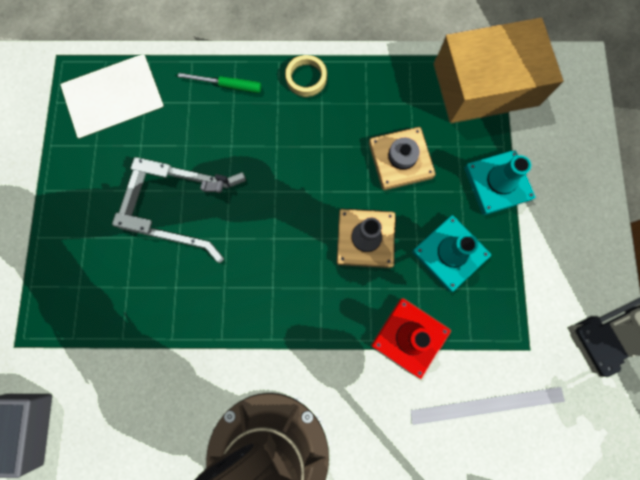

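Scene: the wooden cone pallet is at about (367,237) in top. The drum pallet is at (402,155). The dock is open to the right (world -y) with its catch on the upper rail at (213,184), and its end stop is at about (128,195). Next I'll measure each of them.

Run:
```python
from h import *
for n,boxes in(("top",dict(cone=(330,200,405,275),drum=(365,120,442,195))),("scene",dict(cone=(275,190,345,262),drum=(195,212,268,272)))):
    f=np.load(n+"1.npz");w=f["w"];img=f["img"].astype(int)
    for k,(a,b,c,d) in boxes.items():
        P=w[b:d,a:c].reshape(-1,3);I=img[b:d,a:c].reshape(-1,3)
        m=(I[:,0]-I[:,2]>35)&(abs(P[:,2]-.025)<.008)
        r=cv2.minAreaRect(P[m,:2].astype(np.float32)*1000);print(n,k,m.sum(),np.median(P[m,2]),r)
        t=P[P[:,2]>(.08 if k=="cone" else .045)];print("  top",len(t),np.nanmax(P[:,2]),t.mean(0))
        if k=="cone":
            for z0,z1 in((.088,.103),(.103,.118),(.118,.123),(.123,.13)):
                q=P[(P[:,2]>z0)&(P[:,2]<z1)]
                if len(q):print("  ",z0,len(q),q.mean(0),q[:,:2].min(0),q[:,:2].max(0))
    # dock
    a,b,c,d=(100,140,255,275) if n=="top" else (315,295,470,450)
    P=w[b:d,a:c].reshape(-1,3);I=img[b:d,a:c].reshape(-1,3)
    m=(P[:,2]>.015)&(P[:,2]<.07)
    Q=P[m];r=cv2.minAreaRect(Q[:,:2].astype(np.float32)*1000);print(n,"dock",m.sum(),r,cv2.boxPoints(r))
    np.save(n+"dock.npy",Q)
    # raster top view
    im=np.zeros((500,700,3),np.uint8)
    for p in Q:
        u=int((p[1]-.05)*1400);v=int(500-(p[0]-.25)*1400)
        if 0<=u<700 and 0<=v<500: cv2.circle(im,(u,v),1,tuple(int(x) for x in cv2.applyColorMap(np.uint8([[min(255,p[2]*4000)]]),cv2.COLORMAP_JET)[0,0]),-1)
    cv2.imwrite(f"pics/dock_{n}.png",im); print(Q.min(0),Q.max(0))
```

```text
top cone 2084 0.024176031876916117 ((449.2893371582031, -201.97686767578125), (119.93224334716797, 120.89476013183594), 86.80339813232422)
  top 452 0.12942627062536652 [ 0.44576883 -0.2002151   0.11845005]
   0.088 34 [ 0.4351557  -0.19531952  0.09565156] [ 0.42875858 -0.21796089] [ 0.45167033 -0.18133156]
   0.103 27 [ 0.43315058 -0.19534292  0.11089748] [ 0.42845078 -0.21937195] [ 0.4425586  -0.18214838]
   0.118 77 [ 0.44689225 -0.20092553  0.12174531] [ 0.42875484 -0.22276078] [ 0.4651917  -0.18167582]
   0.123 281 [ 0.4489711  -0.20175206  0.12516074] [ 0.42983341 -0.22222753] [ 0.46877175 -0.18125942]
top drum 1874 0.024190673493718114 ((635.965087890625, -286.27020263671875), (120.80012512207031, 121.5456314086914), 14.741389274597168)
  top 711 0.07266633479578409 [ 0.63311369 -0.28483466  0.058947  ]
top dock 2451 ((521.1675415039062, 212.33682250976562), (246.2154083251953, 202.97972106933594), 77.7251205444336) [[395.82492  113.620445]
 [594.1643    70.466545]
 [646.51013  311.0532  ]
 [448.17078  354.2071  ]]
[0.39730692 0.07204584 0.01505347] [0.6270109 0.3482477 0.0515
[... 408 characters left out ...]
6703]
   0.118 45 [ 0.45314209 -0.19454274  0.12119018] [ 0.42819415 -0.22372348] [ 0.46932097 -0.17959927]
   0.123 144 [ 0.44923888 -0.20020097  0.12508597] [ 0.42907584 -0.22141241] [ 0.47055094 -0.17946173]
scene drum 1097 0.024198258438447022 ((636.5435180664062, -284.3087158203125), (120.12312316894531, 123.34312438964844), 13.888925552368164)
  top 489 0.07176536374695663 [ 0.63791422 -0.27948044  0.05830297]
scene dock 3065 ((524.029541015625, 212.75350952148438), (246.31944274902344, 203.28826904296875), 76.85887145996094) [[397.04675 115.92781]
 [595.0115   69.71013]
 [651.0123  309.57922]
 [453.0476  355.79688]]
[0.39798475 0.07180074 0.01505631] [0.62669401 0.34917316 0.05283596]
```

View pics/dock_scene.png

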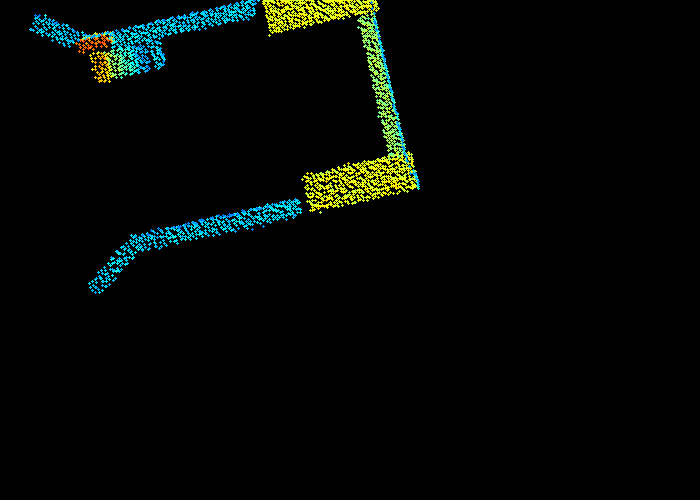

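View pics/dock_top.png

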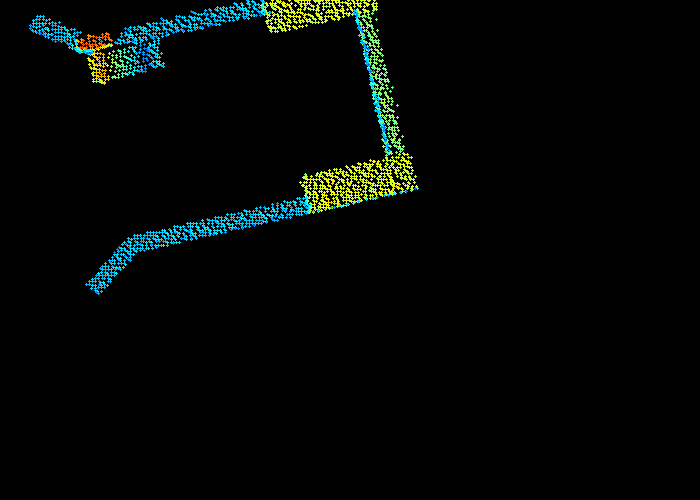

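The dock raster shows straight rails sloping about 12°. The lips start at (303,177) and (265,30), the end stop is at x≈385, and the catch and post are at about (95,45). I'll fit lines to these.

Run:
```python
import numpy as np
from scipy.optimize import minimize
for n in("top","scene"):
    Q=np.load(n+"dock.npy")
    c0=np.array([.535,.255]); yaw=np.radians(-12.5)
    for it in range(4):
        R=np.array([[np.cos(yaw),-np.sin(yaw)],[np.sin(yaw),np.cos(yaw)]])
        L=(Q[:,:2]-c0)@R; z=Q[:,2]
        res=[]
        for s in(-1,1):
            m=(abs(L[:,0]*s-72)<1e9)&(L[:,0]*s>.058)&(L[:,0]*s<.09)&(L[:,1]>-.125 if s<0 else L[:,1]>-.07)&(L[:,1]<-.012)&(z<.032)&(z>.02)
            p=np.polyfit(L[m,1],L[m,0],1); e=L[m,0]-np.polyval(p,L[m,1]);res.append((p,np.percentile(e,[2,98]),m.sum(),np.median(z[m])))
        m=(abs(L[:,0])<.04)&(L[:,1]>.03)&(L[:,1]<.1); pe=np.polyfit(L[m,0],L[m,1],1);ee=L[m,1]-np.polyval(pe,L[m,0])
        sl=(res[0][0][0]*1+res[1][0][0]*.5)/1.5
        yaw-=sl; mid=(res[0][0][1]+res[1][0][1])/2
        ystop=pe[1]+np.percentile(ee,2)
        c0=c0+R@np.array([mid,ystop-.06])
    print(n,"yaw",np.degrees(yaw),"c",c0,"rails",res,"stop",pe,np.percentile(ee,[2,98]),np.median(z[m]))
    lip=(z>.036)&(L[:,1]>-.05)&(abs(L[:,0])<.09); print("lip start y",np.percentile(L[lip,1],[0.5,1,2,99]),"lip x",np.percentile(L[lip,0],[1,99]), "z",np.median(z[lip]))
    post=(z>.045);print("post",L[post].min(0),L[post].max(0))
```

```text
top yaw -12.834485247517799 c [0.53253506 0.2566293 ] rails [(array([ 0.00123438, -0.07252749]), array([-0.0060457 ,  0.00559416]), np.int64(221), np.float64(0.021759840475194296)), (array([-0.00246891,  0.07252749]), array([-0.0058072 ,  0.00559469]), np.int64(98), np.float64(0.02183395828699953))] stop [0.00413694 0.06468948] [-0.00468948  0.00793565] 0.03167654478748622
lip start y [-0.00312833 -0.00256613 -0.00195036  0.07614135] lip x [-0.07858621  0.07800661] z 0.038289418647001694
post [ 0.04649284 -0.13876819] [ 0.07968971 -0.11353459]
scene yaw -12.944488258590361 c [0.5332049  0.25827765] rails [(array([-0.00339675, -0.07300775]), array([-0.00643261,  0.00561579]), np.int64(245), np.float64(0.022346311757986768)), (array([0.00536256, 0.0729811 ]), array([-0.00600017,  0.00549579]), np.int64(140), np.float64(0.022049008795655262))] stop [0.00723658 0.0671038 ] [-0.00710361  0.00479938] 0.03298312879989253
lip start y [-0.00358004 -0.00320541 -0.00241246  0.07494283] lip x [-0.07888607  0.07820759] z 0.03888801791231253
post [ 0.05122316 -0.14003053] [ 0.07907454 -0.11373795]
```

Dock: centre ≈ (0.533, 0.257), yaw ≈ -12.9°; rail gap, lip start and post all match the spec. The cone is at (0.449, -0.202), yaw ≈ -3.2°, 125 mm high. First I move above the cone, closing axis along the pallet's y.

Emit:
jog_arm(
  rows=[
    [[2, 4, 0], [0, 0, -3], 1],
    [[5, 9.5, 0], [0, 0, -7], 1],
    [[8, 15, 0], [0, 0, -11], 1],
    [[11, 21, 0], [0, 0, -15], 1],
    [[14, 27, 0], [0, 0, -20], 1],
    [[16.5, 32, 0], [0, 0, -25], 1],
    [[18, 35.5, 0], [0, 0, -28], 1],
    [[18.5, 36.5, 0], [0, 0, -28], 1],
  ],
)

```text
clock: 1.1
position: [0.4497, -0.1985, 0.2266]
ee_rot: [-3.14, 0.076, 0.0]
force: [0.7, -1.0, -1.4]
width: 1.001
gripper_force: 0.0
```

Run:
```python
from h import *
from scipy.spatial.transform import Rotation as Ro
s=arm.observe();print(s["clock"],s["joints"],s["position"],s["force"]);R=Ro.from_rotvec(s["ee_rot"]).as_matrix();print(R)
d=arm.get_image("wrist");cv2.imwrite("pics/w1.png",d["img"][...,::-1])
M=np.array(d["mount"]);v,u=np.mgrid[:480,:640];z=d["depth"]
c=np.stack([(u-d["cx"])/d["fx"]*z,(v-d["cy"])/d["fy"]*z,z],-1)
w=(c@M[:3,:3].T+M[:3,3])@R.T+s["position"];w[z==0]=np.nan
P=w.reshape(-1,3);P=P[np.linalg.norm(P[:,:2]-[.449,-.202],axis=1)<.09]
for a,b in((.118,.132),(.09,.118)):
    t=P[(P[:,2]>a)&(P[:,2]<b)]
    if len(t):print(a,len(t),t.mean(0),t.min(0),t.max(0),cv2.minEnclosingCircle(t[:,:2].astype(np.float32)))
m=(abs(P[:,2]-.025)<.006);print(cv2.minAreaRect(P[m,:2].astype(np.float32)*1000))
```

```text
1.1 [ 0.37305932  0.22382516 -0.07893403  1.88396446  0.01943142  1.03494578
 -1.33325079] [ 0.44973782 -0.19849843  0.22658621] [ 0.74840665 -1.00016751 -1.4223402 ]
[[ 9.98818648e-01 -4.85930950e-02 -1.36942680e-04]
 [-4.85929575e-02 -9.98818283e-01  8.73407970e-04]
 [-1.79222448e-04 -8.65721719e-04 -9.99999609e-01]]
0.118 2840 [ 0.44931683 -0.20352619  0.12503605] [ 0.42749322 -0.22392059  0.11800779] [ 0.4692844  -0.18265262  0.12807404] ((0.4483494460582733, -0.2035732865333557), 0.020994124934077263)
0.09 319 [ 0.46573936 -0.20332932  0.1044911 ] [ 0.45522552 -0.22320324  0.09000675] [ 0.46941091 -0.18466389  0.11794773] ((0.45621731877326965, -0.20393356680870056), 0.01939518190920353)
((447.98175048828125, -203.351318359375), (120.24333190917969, 120.3883285522461), 86.9608383178711)
```

Emit:
jog_arm(
  rows=[
    [[0, -0.4, -2], [0, 0, 0], 1],
    [[-0.1, -0.4, -5], [0, 0, 0], 1],
    [[-0.1, -0.4, -8], [0, 0, 0], 1],
    [[-0.1, -0.4, -11], [0, 0, 0], 1],
    [[-0.1, -0.4, -13], [0, 0, 0], 1],
    [[-0.1, -0.4, -13.9], [0, 0, 0], 1],
    [[-0.1, -0.4, -13.9], [0, 0, 0], 1],
    [[-0.1, -0.4, -13.9], [0, 0, 0], 1],
  ],
)

```text
clock: 2.15
position: [0.4482, -0.2061, 0.0885]
ee_rot: [3.14, -0.084, 0.002]
force: [-1.0, 0.4, -0.8]
width: 1.001
gripper_force: 0.0
```

Emit:
jog_arm(
  rows=[
    [[0, 0, 0], [0, 0, 0], 0.6],
    [[0, 0, 0], [0, 0, 0], 0.5],
    [[0, 0, 0], [0, 0, 0], 0.4],
    [[0, 0, 0], [0, 0, 0], 0.3],
    [[0, 0, 0], [0, 0, 0], 0.3],
    [[0, 0, 0], [0, 0, 0], 0.3],
    [[0, 0, 0], [0, 0, 0], 0.3],
    [[0, 0, 0], [0, 0, 0], 0.3],
  ],
  newtons=45,
)

```text
clock: 3.15
position: [0.4477, -0.2055, 0.0876]
ee_rot: [-3.14, 0.083, 0.0]
force: [0.7, 1.6, -2.3]
width: 0.45
gripper_force: 45.0
```

Emit:
jog_arm(
  rows=[
    [[0, 0, 0.6], [0, 0, 0], 0.3],
    [[0.1, 1, 0.8], [0, 0, 0], 0.3],
    [[0.6, 4.5, 0.8], [0, 0, -2], 0.3],
    [[1.2, 9, 0.8], [0, 0, -4], 0.3],
    [[1.8, 13.5, 0.8], [0, 0, -6], 0.3],
    [[2.4, 18, 0.8], [0, 0, -8], 0.3],
    [[2.8, 21, 0.8], [0, 0, -9.8], 0.3],
    [[2.9, 21.9, 0.8], [0, 0, -9.8], 0.3],
  ],
)

```text
clock: 4.15
position: [0.4769, 0.0162, 0.0959]
ee_rot: [-3.122, 0.345, -0.001]
force: [0.4, -0.8, -3.0]
width: 0.449
gripper_force: 45.0
```

Emit:
jog_arm(
  rows=[
    [[0, 0, 0], [0, 0, 0], 0.3],
    [[0, 0, -0.2], [0, 0, 0], 0.3],
    [[0, 0, -0.4], [0, 0, 0], 0.3],
    [[0, 0, -0.6], [0, 0, 0], 0.3],
    [[0, 0, -0.6], [0, 0, 0], 0.3],
  ],
)

```text
clock: 4.78
position: [0.4766, 0.013, 0.0895]
ee_rot: [3.122, -0.352, -0.001]
force: [0.2, -0.6, -3.5]
width: 0.453
gripper_force: 45.0
```

Run:
```python
from h import *
s=arm.observe();print(s["clock"],s["joints"],s["position"],s["ee_rot"],s["force"])
for n in("scene","top"):
    d=arm.get_image(n);cv2.imwrite(f"pics/{n}2.png",d["img"][...,::-1]);w=cloud(d);I=d["img"].astype(int)
    m=(I[...,0]-I[...,2]>35)&(abs(w[...,2]-.027)<.008)&(np.linalg.norm(w[...,:2]-s["position"][:2],axis=-1)<.095)
    print(n,m.sum(),np.median(w[m][:,2]),cv2.minAreaRect(w[m][:,:2].astype(np.float32)*1000))
```

```text
4.775 [-0.07840518  0.37638429 -0.07766467  2.07823489  0.04493447  0.68898558
 -1.98071702] [0.47662416 0.01304703 0.08952729] [ 3.12164693e+00 -3.51978814e-01 -7.20126896e-04] [ 0.15157648 -0.61092696 -3.46747149]
scene 1303 0.026612449060330813 ((479.15155029296875, 16.335670471191406), (121.49478912353516, 118.53955078125), 77.5004653930664)
top 516 0.0262343369398099 ((467.32977294921875, -16.032926559448242), (119.5483627319336, 50.296974182128906), 1.4809520244598389)
```

The pallet is about 1 mm off the dock axis and 248 mm short of home, with yaw within 0.5°. Now I slide it in along (0.223, 0.975).

Emit:
jog_arm(
  rows=[
    [[0.2, 1, -0.15], [0, 0, 0], 0.3],
    [[0.6, 2.9, -0.15], [0, 0, 0], 0.3],
    [[1.0, 4.9, -0.15], [0, 0, 0], 0.3],
    [[1.4, 6.3, -0.15], [0, 0, 0], 0.3],
    [[1.6, 7.3, -0.15], [0, 0, 0], 0.3],
    [[1.9, 8.8, -0.15], [0, 0, 0], 0.3],
    [[2.2, 10.2, -0.15], [0, 0, 0], 0.3],
    [[2.6, 11.7, -0.15], [0, 0, 0], 0.3],
  ],
)

```text
clock: 5.88
position: [0.5029, 0.1311, 0.0882]
ee_rot: [3.122, -0.352, -0.0]
force: [1.2, 0.1, -3.8]
width: 0.448
gripper_force: 45.0
```

Run:
```python
from h import *
s=arm.observe();print(s["clock"],s["joints"],s["position"],s["ee_rot"],s["force"],s["ft_torque"])
n="scene"
d=arm.get_image(n);w=cloud(d);I=d["img"].astype(int)
m=(I[...,0]-I[...,2]>35)&(abs(w[...,2]-.027)<.008)&(np.linalg.norm(w[...,:2]-s["position"][:2],axis=-1)<.095)
print(n,m.sum(),np.median(w[m][:,2]),cv2.minAreaRect(w[m][:,:2].astype(np.float32)*1000))
cv2.imwrite("pics/s3.png",cv2.resize(d["img"][220:450,260:500,::-1],None,fx=2.5,fy=2.5))
```

```text
5.875 [-0.2914203   0.43487215 -0.08770788  1.97860172  0.05560218  0.7307119
 -2.20760427] [0.5029244  0.13105005 0.0881805 ] [ 3.12151674e+00 -3.51660783e-01 -3.57128944e-04] [ 1.19044822  0.08819931 -3.84957287] [-0.01580082  0.07351342 -0.01392495]
scene 1209 0.025406539392415668 ((505.175048828125, 133.6504669189453), (120.6397705078125, 118.93647766113281), 77.25595092773438)
```

View pics/s3.png

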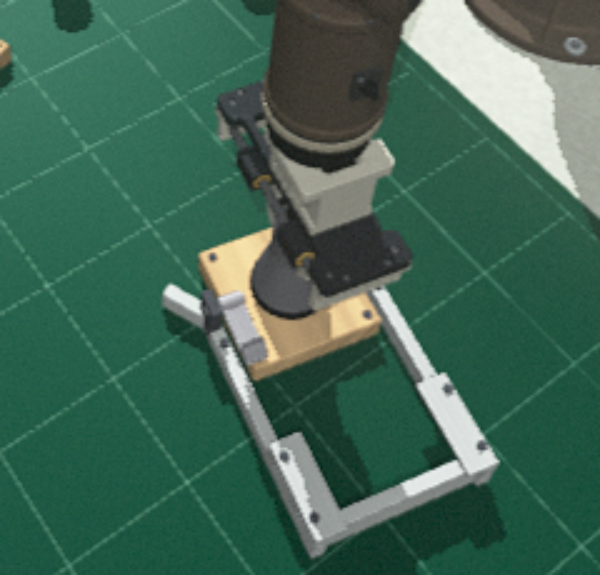

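The pallet is between the rails, with the catch lifted and riding on its top at (245,325). 128 mm remain.

Emit:
jog_arm(
  rows=[
    [[0.3, 1.5, 0], [0, 0, 0], 0.3],
    [[0.7, 3.2, 0], [0, 0, 0], 0.3],
    [[1.1, 4.9, 0], [0, 0, 0], 0.3],
    [[1.5, 6.6, 0], [0, 0, 0], 0.3],
    [[1.9, 8.3, 0], [0, 0, 0], 0.3],
    [[2.2, 9.7, 0], [0, 0, 0], 0.3],
    [[2.5, 10.9, 0], [0, 0, 0], 0.3],
    [[2.7, 11.7, 0], [0, 0, 0], 0.3],
  ],
)

```text
clock: 6.92
position: [0.53, 0.2482, 0.0882]
ee_rot: [-3.122, 0.351, -0.0]
force: [-0.2, 1.2, -3.3]
width: 0.446
gripper_force: 45.0
```

Emit:
jog_arm(
  rows=[
    [[0.05, 0.2, 0], [0, 0, 0], 0.3],
    [[0.1, 0.4, 0], [0, 0, 0], 0.3],
    [[0.14, 0.6, 0], [0, 0, 0], 0.3],
    [[0.18, 0.8, 0], [0, 0, 0], 0.3],
    [[0.18, 0.8, 0], [0, 0, 0], 0.3],
  ],
)

```text
clock: 7.55
position: [0.5316, 0.2554, 0.0883]
ee_rot: [3.122, -0.351, 0.0]
force: [-0.1, -0.3, -3.4]
width: 0.451
gripper_force: 45.0
```

```bash
cat > l.py <<'E'
from h import *
import sys
s=arm.observe();print(s["clock"],s["joints"],s["position"],s["ee_rot"],s["force"],s["ft_torque"])
n="scene"
d=arm.get_image(n);w=cloud(d);I=d["img"].astype(int)
c=np.array([.5332,.2583]);a=np.radians(-12.9);R=np.array([[np.cos(a),-np.sin(a)],[np.sin(a),np.cos(a)]])
L=(w[...,:2]-c)@R
m=(I[...,0]-I[...,2]>30)&(abs(w[...,2]-.026)<.006)&(abs(L)<.09).all(-1)
print(n,m.sum(),np.median(w[m][:,2]),"edges y",np.percentile(L[m][:,1],[.5,99.5]),"x",np.percentile(L[m][:,0],[.5,99.5]))
k=(L[...,0]>.047)&(L[...,0]<.065)&(L[...,1]>-.125)&(L[...,1]<-.07)&(w[...,2]>.003)
q=np.c_[L[k],w[k][:,2]];q=q[np.argsort(q[:,1])]
print("catch y,z",np.round(q[::max(1,len(q)//12),1:],3).tolist())
cv2.imwrite(sys.argv[1],cv2.resize(d["img"][220:450,260:500,::-1],None,fx=2.5,fy=2.5))
E
python3 l.py pics/s4.png
```

```text
7.55 [-0.47698208  0.52695144 -0.08694049  1.80647044  0.06035344  0.81071805
 -2.38863562] [0.53164456 0.2553902  0.08826309] [ 3.12186486e+00 -3.51204167e-01  5.52115554e-05] [-0.12466287 -0.3287374  -3.38168062] [0.02853038 0.08083621 0.00301509]
scene 1296 0.025630530925754846 edges y [-0.05983807  0.0570722 ] x [-0.05011287  0.05962944]
catch y,z [[-0.125, 0.046], [-0.122, 0.044], [-0.119, 0.031], [-0.116, 0.029], [-0.112, 0.03], [-0.108, 0.029], [-0.104, 0.028], [-0.1, 0.019], [-0.097, 0.022], [-0.093, 0.018], [-0.086, 0.025], [-0.083, 0.006], [-0.081, 0.017]]
```

View pics/s4.png

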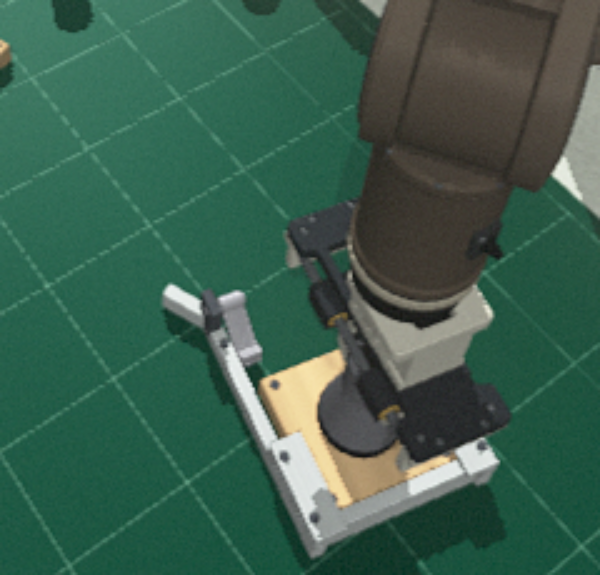

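The catch has dropped behind the pallet at (240,330), and the pallet is within 2-3 mm of the stop with no contact force yet. I creep in until it touches.

Emit:
jog_arm(
  rows=[
    [[0.02, 0.1, 0], [0, 0, 0], 0.3],
    [[0.04, 0.2, 0], [0, 0, 0], 0.3],
    [[0.06, 0.3, 0], [0, 0, 0], 0.3],
    [[0.06, 0.3, 0], [0, 0, 0], 0.3],
  ],
)

```text
clock: 8.1
position: [0.5321, 0.2561, 0.0881]
ee_rot: [3.119, -0.352, -0.001]
force: [-1.4, -7.1, 0.5]
width: 0.45
gripper_force: 45.0
```

Emit:
jog_arm(
  rows=[
    [[0.03, 0.15, -0.05], [0, 0, 0], 0.3],
    [[0.03, 0.15, -0.05], [0, 0, 0], 0.3],
  ],
)

```text
clock: 8.35
position: [0.5321, 0.2563, 0.0876]
ee_rot: [3.117, -0.353, -0.002]
force: [-2.5, -10.5, 5.7]
width: 0.452
gripper_force: 45.0
```

Firm contact with the end stop. Release, then go straight up.

Emit:
jog_arm(
  rows=[
    [[0, 0, 0], [0, 0, 0], 0.5],
    [[0, 0, 0], [0, 0, 0], 0.6],
    [[0, 0, 0], [0, 0, 0], 0.8],
    [[0, 0, 0], [0, 0, 0], 1],
    [[0, 0, 0], [0, 0, 0], 1],
    [[0, 0, 0], [0, 0, 0], 1],
    [[0, 0, 0], [0, 0, 0], 1],
  ],
)

```text
clock: 9.22
position: [0.5325, 0.2599, 0.0877]
ee_rot: [-3.122, 0.351, 0.0]
force: [-0.6, 0.7, 0.7]
width: 0.993
gripper_force: 0.0
```

Emit:
jog_arm(
  rows=[
    [[0, 0, 1], [0, 0, 0], 1],
    [[0, 0, 3], [0, 0, 0], 1],
    [[0, 0, 6], [0, 0, 0], 1],
    [[0, 0, 9], [0, 0, 0], 1],
    [[0, 0, 13], [0, 0, 0], 1],
    [[-3, -5, 16], [0, 0, 0], 1],
    [[-8, -10, 18], [0, 0, 0], 1],
    [[-10, -14, 18], [0, 0, 0], 1],
  ],
)

```text
clock: 10.22
position: [0.4315, 0.1193, 0.2696]
ee_rot: [-3.121, 0.349, -0.004]
force: [0.2, -0.5, 0.8]
width: 1.003
gripper_force: 0.0
```

```bash
python3 l.py pics/s5.png
python3 - <<'E'
from h import *
d=arm.get_image("scene");w=cloud(d);I=d["img"].astype(int);b=slice(212,272),slice(195,268)
P=w[b];m=(I[b][...,0]-I[b][...,2]>35)&(abs(P[...,2]-.025)<.008);print("drum",cv2.minAreaRect(P[m][:,:2].astype(np.float32)*1000))
E
```

```text
10.225 [-0.32873538  0.1089674  -0.06646098  1.91260748  0.00796106  1.11727547
 -2.19192131] [0.43154496 0.11925381 0.26963138] [-3.12060707  0.34916794 -0.00405988] [ 0.22592585 -0.45772822  0.83913064] [ 0.01038837  0.02265358 -0.01803848]
scene 1785 0.024868962227991717 edges y [-0.05958366  0.05685075] x [-0.05680973  0.05976223]
catch y,z [[-0.125, 0.043], [-0.122, 0.04], [-0.12, 0.034], [-0.116, 0.035], [-0.112, 0.034], [-0.108, 0.025], [-0.105, 0.028], [-0.101, 0.026], [-0.098, 0.022], [-0.094, 0.019], [-0.087, 0.021], [-0.084, 0.003], [-0.082, 0.019]]
drum ((636.6260986328125, -284.5350341796875), (121.33709716796875, 122.53145599365234), 13.8411226272583)
```

View pics/s5.png

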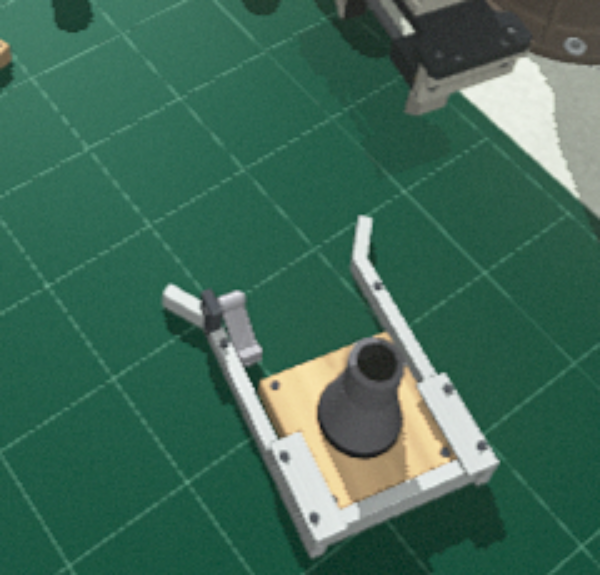

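The pallet is upright and home against the end stop. The catch is down behind it at (240,330), the gripper is clear, and the drum hasn't moved.

Emit:
jog_arm(
  rows=[
    [[0, 0, 0], [0, 0, 0], 1],
    [[0, 0, 0], [0, 0, 0], 1],
    [[0, 0, 0], [0, 0, 0], 1],
  ],
)

```text
clock: 10.7
position: [0.4328, 0.1208, 0.2675]
ee_rot: [3.122, -0.349, -0.001]
force: [0.2, -0.1, 0.1]
width: 0.999
gripper_force: 0.0
```

```bash
python3 -c "
from cell import arm
print(arm.sign_off())"
```

```text
the job is handed in; nothing more can be done
None
```

The cone pallet is upright and fully home in the dock with the catch down behind it, the gripper has let go and moved clear, the drum pallet is where it was, and the job was handed in at about 10.7 s.

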